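Set the check fixture and present a cast lever over it

ROBOT

A 6-joint arm with a two-finger parallel gripper is mounted at the origin on the work surface. World frame = base frame: x ahead of the robot, y to its left, z up, the work surface at z = 0. Lengths are in m, angles in rad, forces in N, time in s.
With the tool pointing down it reaches from about 0.35 to 0.775 m from the base axis. Payload 7.3 kg.
Tool frame: the origin (TCP) lies between the finger pads; the fingertips stand 17 mm ahead of it and the grasp point (between the pads) lies 2 mm behind it; z points along the fingers, y is the line along which they close (so a half turn about z gives the same grasp; the last joint's range is limited). The gripper opens to 92 mm and grips with 3 to 60 N. Pads are 19 mm wide; open, the fingers measure 130 mm over their backs; the gripper's body (75 mm by 190 mm) begins 47 mm behind the grasp point.
Start: joints at [-1.489, 0.342, 1.524, -0, 1.275, -0.146], TCP at [0.119, -0.511, 0.244] pointing down, gripper open.
Joint ranges: [-2.53, 2.53], [-0.77, 2.02], [0.04, 2.7], [-1, 4.14], [0.28, 2.66], [-3.11, 3.11]. Speed limits (rad/s): [2.57, 2.57, 3.14, 3.14, 3.14, 3.14].

INTERFACE

Orientations are given as [roll, pitch, yaw] about the fixed x, y, z axes, in that order (R = Rz(yaw) Ry(pitch) Rx(roll)).
In Python, from cell import robot, optics gives the robot as it stands.
- The arm moves only by the tool play_rows, never from a script. Its argument "rows" is a list of rows, each a list of 7 numbers: the shift along the tool's x, y, z in cm, then the turn, a rotation vector about the tool's x, y, z in rad, then the opening, from 0 (shut) to 1 (fully open). In form: [[tx, ty, tz, wx, wy, wz, grip], ...]. A call has 1 to 20 rows; each row is the pose to reach, as a shift and turn from the pose commanded when the call began, along the tool's axes at that moment; what a row does not reach only later rows make up. A row lasts 1/10 s, in which the tool goes at most 50 mm and 8.59 degrees, less where a joint would pass 70% of its speed; a pose out of reach is approached as far as the arm can. A call with a gripper value outside its range is refused whole. The fingers move at their own pace and stop on an object; "squeeze" is the grip in N (left out, the last holds). Time passes only in rows, so rows that repeat a pose let the fingers close. It gives the time, the measured TCP pose, the force, the opening and the grip force at its end, in the units of the state.
- robot.observe(): the state, without advancing time (a new reading comes with each control period).
- optics.read_camera(name): name is "scene" or "top" or "wrist"; returns (picture, depth): 420x560x3 uint8, red, green, blue; 420x560 float32, m along the optical axis (not along the pixel's ray), 0 where there is no reading.
- optics.camera_model(name): a dict with "fx", "fy", "cx", "cy" (pixels), "origin" and "rotation" of the camera in the world; the wrist camera has in their place "tool_from_camera" (4x4, takes a point from camera to tool coordinates, whose origin is the TCP and whose axes are the flange's). Camera axes: x right, y up, looking along -z (the intrinsics and any distortion apply to the point x, -y, -z); pixel columns grow to the right and rows downward; lengths in m; the calibration is good to about 2 mm. A picture is of the moment at which its call begins: read the wrist's pose just before it. camera_model takes no time and is no camera call.
- robot.hand_in(): hands the job in; it is judged then, once.
The state is a dict: "time": time; "qpos": joint angles; "qvel": joint speeds; "joint_efforts": joint torques, N m; "tool_pos": TCP position; "tool_rot": TCP orientation; "contact_force": force on the tool from outside, world axes, zero at the start; "torque": the same for the moment, N m; "opening": finger opening in m; "grip_force": force on a finger pad.
Only numpy, scipy, OpenCV 4.12 (cv2) and the standard library are available. Lean on these libraries where they do the work, as an engineer would, in place of code of your own. Each camera call takes 0.05 s, during which the arm holds its last target. There are 200 camera calls.

TASK

Set the check fixture to the cast lever: slide its movable rest along the track until the rest's pin stands 150 mm (the lever's hole spacing) from the fixed post's pin, and let go of it. Then grip the lever on its web at its balance point, lift it, and finish while holding it still and level about 5 cm above the pins, touching nothing on the fixture, with the big hub's hole over the post's pin and the small eye's hole over the rest's pin; do not put it down. Leave the other things on the bench where they are.

Things in the scene. Friction and masses are not known exactly. Their poses are not given: they have to be found in the camera images.
- fixture: check fixture: steel base plate 270 x 90 x 12 mm fixed to the bench, with a track and sliding rest on its half nearer the robot and a fixed post on the other half. Origin under the plate's centre; x along the plate and track, from rest to post; z up. It lies on the left or right of the bench, the lever on the other side.
- rest (a joint): position of the sliding rest along the track, in metres: 0 at the end away from the post, 0.11 at the end next to it (its pin is then over the fixture's origin); grows in the fixture's +x. The rest stays where it is left; about 2.5 N of friction.
- rest_pin (a point): tip of the pin on the sliding rest, 74 mm above the bench. Below it: pin 10 mm across and 10 mm tall, then a square aluminium pillar 24 x 24 mm (sides along the fixture's x and y) from 28 to 64 mm above the bench, then a dark carriage 34 x 34 mm. Take the rest by the pillar. Axes as the fixture's.
- post_pin (a point): tip of the pin on the fixed post, 74 mm above the bench. Below it: pin 10 mm across and 10 mm tall, then a round aluminium column 30 mm across, on a foot 46 mm across. The post is fixed in line with the track, 70 to 100 mm from the fixture's origin (it differs from day to day). Axes as the fixture's; the rest lies on its -x side.
- lever: loose dark cast-iron lever, about 0.6 kg, lying flat, 186 mm long: round hub 44 mm across, 40 mm high, with a 16 mm hole; straight web 16 mm wide, 13 to 35 mm above the underside; round eye 28 mm across, 36 mm high, with a 12 mm hole. Balances on the web 50 mm from the hub's centre, 100 mm from the eye's. Origin at the underside's height, under the balance point; x to the hub, z up.
- lever_hub (a point): centre of the hub's hole at the lever's underside, 50 mm from the balance point.
- lever_eye (a point): centre of the eye's hole at the lever's underside, 100 mm from the balance point on the other side.
- flange: loose steel ring flange, 72 mm across, 14 mm high, lying flat; origin under its centre. Leave it where it is.
- vblock: loose steel V-block, 50 x 40 x 38 mm high; origin under its centre. Leave it where it is.
- caliper: loose slide caliper lying flat, 220 mm long along its x, 12 mm high; origin under the middle of its beam. Leave it where it is.
- driver: loose screwdriver lying flat; handle towards its -x. Leave it where it is.
- mug: loose white mug, 80 mm across, 90 mm high; origin under its centre. Leave it where it is.
- can: loose can, 52 mm across, 110 mm high; origin under its centre. Leave it where it is.
- post: the fixed post itself (see post_pin); origin under its foot's centre, on top of the base plate.
Not all that is in view belongs to the job. Of the things that look like the lever, take the one that is farthest to the robot's right at the start.

How it is judged:
By the outcome, as a careful person would: the job done as asked, in the order asked, and still so for the second after the job is handed in, while the arm keeps its last pose, push and grip.
It also fails if it takes over 54 s, if anything falls off the work surface, if the arm or the gripper's body presses on something with over 40 N, if the wrist force passes 120 N, or if a joint passes its speed limit or range.

## Working session

There is one attempt and no reset: what is moved stays moved. The work goes in short steps, Python scripts to look and compute and a tool call to move; the robot and the scene stay as the last step left them, time stands still between calls to the robot, and variables do not carry over. Pictures are saved under pics/ and viewed, at most 10 in all, crops included, and the job is handed in when it is done.

Besides the shell and the picture viewer there is one more tool, called after "Request:" as name(argument=value, ...) on one line, values as JSON. play_rows: Moves the arm, as the interface text tells. Its arguments: {"type":"object","properties":{"rows":{"type":"array"},"squeeze":{"type":"number"}},"required":["rows"]}

```bash
mkdir -p pics; cat > h.py <<'E'
import numpy as np, cv2
from cell import robot, optics
from scipy.spatial.transform import Rotation as R
def cam(name):
    s=robot.observe(); p,d=optics.read_camera(name); m=optics.camera_model(name)
    if name=="wrist":
        T=np.array(m["tool_from_camera"]); Rt=R.from_euler('xyz',s["tool_rot"]).as_matrix()
        o=Rt@T[:3,3]+np.array(s["tool_pos"]); r=Rt@T[:3,:3]
    else: o=np.array(m["origin"]); r=np.array(m["rotation"])
    return p,d,(m,o,r)
def ray(c,u,v):
    m,o,r=c
    K=np.array([[m["fx"],0,m["cx"]],[0,m["fy"],m["cy"]],[0,0,1]])
    dist=np.array(m.get("distortion",m.get("dist",[0,0,0,0,0])),float)
    x,y=cv2.undistortPoints(np.array([[[u,v]]],float),K,dist)[0,0]
    return o, r@np.array([x,-y,-1])
def onz(c,u,v,z):
    o,d=ray(c,u,v); return o+d*(z-o[2])/d[2]
def pix(c,P):
    m,o,r=c; q=r.T@(np.array(P)-o); q=[q[0],-q[1],-q[2]]
    return m["fx"]*q[0]/q[2]+m["cx"], m["fy"]*q[1]/q[2]+m["cy"]
def save(n,p): cv2.imwrite("pics/"+n,cv2.cvtColor(p,cv2.COLOR_RGB2BGR))
E
python3 - <<'E'
from h import *
for n in ("top","scene"):
    p,d,c=cam(n); save(n+"0.png",p); np.savez(n+"0.npz",p=p,d=d)
    print(n,c[0],c[1])
print(robot.observe())
E
```

```text
top {'fx': 424.4654244179131, 'fy': 424.4654244179131, 'cx': 290.7288737232686, 'cy': 202.51202104246033, 'origin': array([ 4.11545254e-01, -4.62241544e-04,  1.38173536e+00]), 'rotation': array([ 0.05787041, -0.00306611, -1.59941538])} [ 4.11545254e-01 -4.62241544e-04  1.38173536e+00]
scene {'fx': 492.4255654901975, 'fy': 492.4255654901975, 'cx': 277.47333280553494, 'cy': 203.66928097253916, 'origin': array([ 1.09018207, -0.71728433,  0.97838029]), 'rotation': array([ 0.78137318, -0.01358004,  0.71188008])} [ 1.09018207 -0.71728433  0.97838029]
{'time': 0.1, 'qpos': array([-1.48903033e+00,  3.42594542e-01,  1.52492598e+00,  4.10131096e-07,
        1.27541262e+00, -1.46010568e-01]), 'qvel': array([-5.68850874e-04, -1.69557507e-03, -2.19742563e-03,  5.09072222e-05,
        1.04270430e-04,  1.57898737e-03]), 'joint_efforts': array([ 2.19699243e-03, -4.32005024e+01, -2.44693816e+01,  7.21305376e-02,
        5.25851024e-02, -3.74887202e-05]), 'tool_pos': array([ 0.11853908, -0.5110862 ,  0.24314325]), 'tool_rot': array([-3.14026648e+00, -1.95419376e-04,  2.27776316e-01]), 'contact_force': array([ 0.88727575, -0.50096046, -1.06660039]), 'torque': array([-0.03648973, -0.04860252, -0.01423998]), 'grip_force': 0.0, 'opening': 0.09141078374493486}
```

View pics/top0.png

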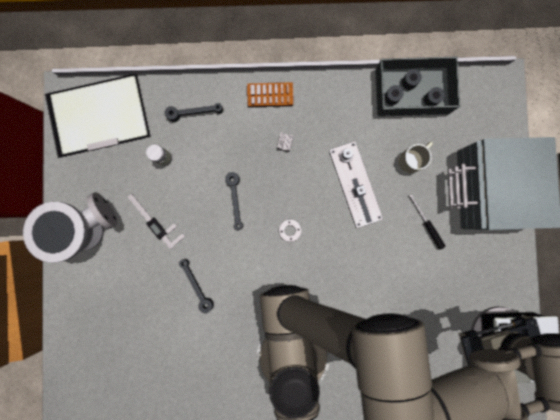

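View pics/scene0.png

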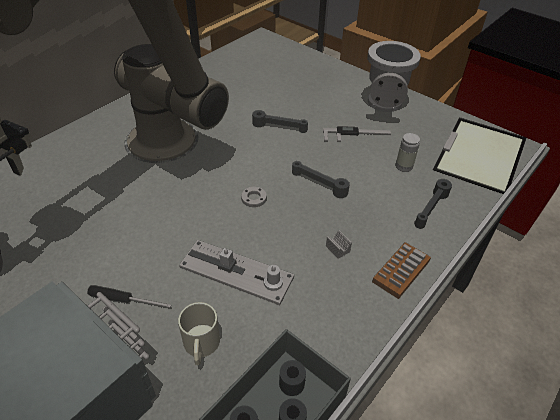

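The top view shows three lever look-alikes, at (190,110), (195,285) and (235,200). The last is farthest to the robot's right, with its hub at (232,179) and eye at (239,225). The fixture runs from (345,145) to (368,225), with the post pin near (347,154) and the rest near (361,188).

```bash
sed -i 's/r=np.array(m\["rotation"\])/r=R.from_euler("xyz",m["rotation"]).as_matrix()/' h.py
python3 - <<'E'
from h import *
p,d,c=cam("top"); print({k:v for k,v in c[0].items() if k not in('origin','rotation')}.keys())
for n,u,v,z in [("hub",232,179,.04),("eye",239,225,.036),("post",347,154,.07),("rest",361,188,.07),("fa",344,143,.012),("fb",369,226,.012)]:
    print(n,onz(c,u,v,z).round(3))
print(pix(c,[0,0,0]))
print(optics.camera_model("wrist"))
E
```

```text
dict_keys(['fx', 'fy', 'cx', 'cy'])
hub [0.569 0.177 0.04 ]
eye [0.423 0.159 0.036]
post [ 0.634 -0.186  0.07 ]
rest [ 0.526 -0.226  0.07 ]
fa [ 0.68  -0.186  0.012]
fb [ 0.408 -0.257  0.012]
(np.float64(292.9449750377999), np.float64(356.1285037518935))
{'fx': 309.3318393247191, 'fy': 309.3318393247191, 'cx': 278.1790064288832, 'cy': 210.40754232480327, 'tool_from_camera': array([[ 9.02669390e-04,  9.66850100e-01,  2.55343043e-01,
         6.88848046e-02],
       [ 9.99998608e-01, -1.23103866e-03,  1.12617802e-03,
         8.55663932e-04],
       [ 1.40318249e-03,  2.55341671e-01, -9.66849865e-01,
        -1.41027850e-01],
       [ 0.00000000e+00,  0.00000000e+00,  0.00000000e+00,
         1.00000000e+00]])}
```

Request:
play_rows(rows=[[48.5, -19, 0, 0, 0, 0, 1], [48.5, -19, 0, 0, 0, 0, 1], [48.5, -19, 0, 0, 0, 0, 1], [48.5, -19, 0, 0, 0, 0, 1], [48.5, -19, 0, 0, 0, 0, 1], [48.5, -19, 0, 0, 0, 0, 1], [48.5, -19, 0, 0, 0, 0, 1], [48.5, -19, 0, 0, 0, 0, 1], [48.5, -19, 0, 0, 0, 0, 1], [48.5, -19, 0, 0, 0, 0, 1], [48.5, -19, 0, 0, 0, 0, 1], [48.5, -19, 0, 0, 0, 0, 1], [48.5, -19, 0, 0, 0, 0, 1], [48.5, -19, 0, 0, 0, 0, 1], [48.5, -19, 0, 0, 0, 0, 1]])

```text
time: 1.65
tool_pos: [0.5473, -0.2178, 0.2439]
tool_rot: [3.141, 0.0, 0.226]
contact_force: [-0.1, -0.1, -0.7]
opening: 0.0919
grip_force: 0.0
```

```bash
python3 - <<'E'
from h import *
s=robot.observe();print(s['time'],s['tool_pos'],s['tool_rot'],abs(s['qvel']).max())
p,d,c=cam("wrist"); save("w1.png",p); np.savez("w1.npz",p=p,d=d,o=c[1],r=c[2])
E
```

```text
1.65 [ 0.54725914 -0.21782851  0.24388787] [3.14138757e+00 1.73826030e-04 2.26040490e-01] 0.0037428660870660276
```

View pics/w1.png

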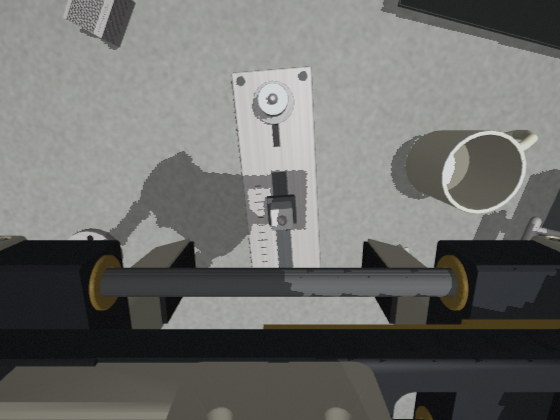

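Post pin is at about (273,98) and rest pin at about (282,220). The mug is at (480,170), clear of the fixture.

```bash
python3 - <<'E'
from h import *
z=np.load("w1.npz"); p=z['p'];d=z['d']
a=p[70:130,240:310];b=p[185:245,250:320]
f=lambda q:cv2.resize(cv2.convertScaleAbs(q,alpha=1.0 if q is a else 1.6),None,fx=5.5,fy=5.5,interpolation=cv2.INTER_CUBIC)
save("w1c.png",np.hstack([f(a),f(b)]))
c=(optics.camera_model("wrist"),z['o'],z['r'])
for n,u,v in[("post",273,98),("rest",282,220)]:
    print(n,onz(c,u,v,.074).round(4)); 
    dd=d[v-3:v+4,u-3:u+4]; print(dd.round(3)[::3,::3], ((c[1]-onz(c,u,v,.074))@c[2][:,2]).round(4))
E
```

```text
post [ 0.6408 -0.1917  0.074 ]
[[0.294 0.294 0.296]
 [0.293 0.294 0.295]
 [0.296 0.295 0.297]] 0.2934
rest [ 0.5252 -0.2276  0.074 ]
[[0.33  0.326 0.33 ]
 [0.326 0.324 0.326]
 [0.327 0.324 0.327]] 0.3242
```

View pics/w1c.png

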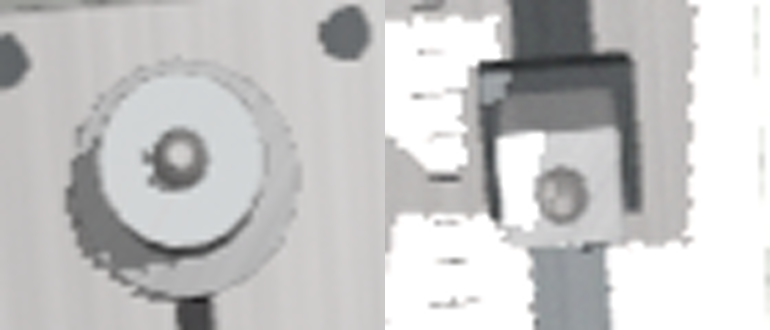

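Request:
play_rows(rows=[[-2.4, 0.45, 0, 0, 0, -0.078, 1], [-2.4, 0.45, 3, 0, 0, -0.078, 1], [-2.4, 0.45, 7, 0, 0, -0.078, 1], [-2.4, 0.45, 11, 0, 0, -0.078, 1], [-2.4, 0.45, 15, 0, 0, -0.078, 1], [-2.4, 0.45, 18, 0, 0, -0.078, 1], [-2.4, 0.45, 19.4, 0, 0, -0.078, 1], [-2.4, 0.45, 19.4, 0, 0, -0.078, 1], [-2.4, 0.45, 19.4, 0, 0, -0.078, 1], [-2.4, 0.45, 19.4, 0, 0, -0.078, 0.5], [-2.4, 0.45, 19.4, 0, 0, -0.078, 0.35], [-2.4, 0.45, 19.4, 0, 0, -0.078, 0.3], [-2.4, 0.45, 19.4, 0, 0, -0.078, 0.2], [-2.4, 0.45, 19.4, 0, 0, -0.078, 0.2], [-2.4, 0.45, 19.4, 0, 0, -0.078, 0.2], [-2.4, 0.45, 19.4, 0, 0, -0.078, 0.2], [-2.4, 0.45, 19.4, 0, 0, -0.078, 0.2]], squeeze=15)

```text
time: 3.4
tool_pos: [0.5257, -0.2266, 0.0496]
tool_rot: [-3.142, 0.0, 0.306]
contact_force: [0.3, 0.9, -0.7]
opening: 0.0328
grip_force: 0.0
```

```bash
python3 - <<'E'
from h import *
s=robot.observe();print(s)
E
```

```text
{'time': 3.4, 'qpos': array([-5.40802393e-01,  6.43735367e-01,  1.61543754e+00, -1.24811129e-04,
        8.82549454e-01,  7.24263290e-01]), 'qvel': array([-0.00075494,  0.00093332, -0.00098244, -0.00392959, -0.00169488,
        0.00023621]), 'joint_efforts': array([ 4.14187074e-03, -5.19223309e+01, -1.84993708e+01,  6.56304974e-02,
       -2.52908946e-02,  6.26957899e-05]), 'tool_pos': array([ 0.52574039, -0.2266345 ,  0.04964298]), 'tool_rot': array([-3.14155937e+00,  1.58140477e-04,  3.05809931e-01]), 'contact_force': array([ 0.31006606,  0.88945913, -0.73917011]), 'torque': array([-0.04425198,  0.00905414,  0.06701803]), 'grip_force': 0.0, 'opening': 0.03275605117219933}
```

Request:
play_rows(rows=[[0, 0, 0, 0, 0, 0, 0.2], [0, 0, 0, 0, 0, 0, 0.2], [0, 0, 0, 0, 0, 0, 0.2], [0, 0, 0, 0, 0, 0, 0.2]])

```text
time: 3.8
tool_pos: [0.5257, -0.2265, 0.0497]
tool_rot: [-3.141, 0.0, 0.306]
contact_force: [0.2, 0.7, 0.5]
opening: 0.0239
grip_force: 15.0
```

Request:
play_rows(rows=[[-0.4, 0, 0, 0, 0, 0, 0.2], [-0.9, 0, 0, 0, 0, 0, 0.2], [-1.4, 0, 0, 0, 0, 0, 0.2], [-1.9, 0, 0, 0, 0, 0, 0.2], [-2.4, 0, 0, 0, 0, 0, 0.2], [-2.7, 0, 0, 0, 0, 0, 0.2], [-2.9, 0, 0, 0, 0, 0, 0.2], [-2.9, 0, 0, 0, 0, 0, 0.2], [-2.9, 0, 0, 0, 0, 0, 0.2]])

```text
time: 4.7
tool_pos: [0.4975, -0.2354, 0.0497]
tool_rot: [-3.141, 0.001, 0.306]
contact_force: [-2.5, 3.2, 2.0]
opening: 0.024
grip_force: 15.0
```

```bash
python3 - <<'E'
from h import *
s=robot.observe();print(s['tool_pos'],s['tool_rot'],s['contact_force'],s['opening'])
E
```

```text
[ 0.49751361 -0.23535074  0.049669  ] [-3.14100969e+00  1.28567030e-03  3.05953919e-01] [-2.49386811  3.21272177  2.02230425] 0.02397608038413056
```

Request:
play_rows(rows=[[0, 0, 0, 0, 0, 0, 0.5], [0, 0, 0, 0, 0, 0, 1], [0, 0, 0, 0, 0, 0, 1], [0, 0, 0, 0, 0, 0, 1], [0, 0, -2, 0, 0, 0, 1], [0, 0, -6, 0, 0, 0, 1], [0, 0, -10, 0, 0, 0, 1], [0, 0, -15, 0, 0, 0, 1], [0, 0, -20, 0, 0, 0, 1], [0, 0, -20, 0, 0, 0, 1], [0, 0, -20, 0, 0, 0, 1], [0, 0, -20, 0, 0, 0, 1]])

```text
time: 5.9
tool_pos: [0.4975, -0.235, 0.2484]
tool_rot: [-3.14, 0.002, 0.306]
contact_force: [0.2, -0.4, -1.1]
opening: 0.0919
grip_force: 0.0
```

```bash
python3 - <<'E'
from h import *
s=robot.observe();print(s['time'],s['tool_pos'],s['tool_rot'],abs(s['qvel']).max())
p,d,c=cam("wrist"); np.savez("w2.npz",p=p,d=d,o=c[1],r=c[2])
bs=[]
for P in ([0.6413,-0.1913,.074],[0.4975,-.2355,.074]):
    u,v=map(int,pix(c,P)); print(u,v,p.shape)
    u0,v0=max(u-35,0),max(v-30,0); q=p[v0:v0+60,u0:u0+70]; print("crop",u0,v0)
    bs.append(cv2.resize(cv2.convertScaleAbs(q,alpha=1.2),None,fx=5.5,fy=5.5,interpolation=cv2.INTER_CUBIC))
save("w2c.png",np.hstack(bs))
E
```

```text
5.9 [ 0.49754089 -0.2350417   0.24842374] [-3.13994525e+00  1.53079652e-03  3.05806862e-01] 0.017026780682421538
279 36 (420, 560, 3)
crop 244 6
278 196 (420, 560, 3)
crop 243 166
```

View pics/w2c.png

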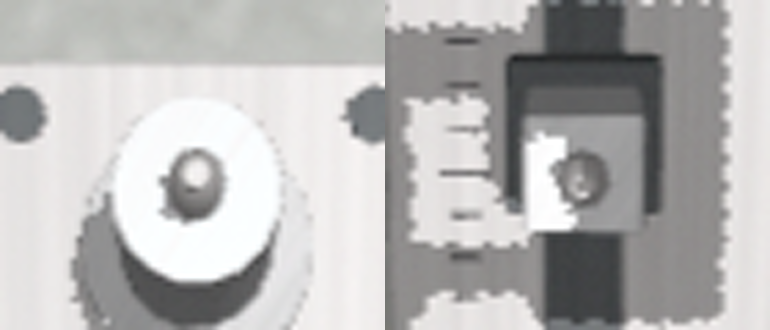

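```bash
python3 - <<'E'
from h import *
z=np.load("w2.npz"); c=(optics.camera_model("wrist"),z['o'],z['r'])
P=lambda x,y,u0,v0,h: onz(c,(x+.5)/5.5-.5+u0,(y+.5)/5.5-.5+v0,h)
for a,b,h in (((195,174),(582-385,176),.074),((196.5,190),(583.5-385,173.5),.064)):
    A=P(*a,244,6,h);B=P(*b,243,166,h);d=A-B;print(A.round(4),B.round(4),np.hypot(*d[:2]),np.arctan2(d[1],d[0]))
z=np.load("w1.npz"); c=(optics.camera_model("wrist"),z['o'],z['r'])
A=onz(c,272.3,97.8,.074);B=onz(c,282,219.9,.074);print(A,B,np.linalg.norm(A-B))
E
```

```text
[ 0.6407 -0.1908  0.074 ] [ 0.4968 -0.2357  0.074 ] 0.1507016068714833 0.303021130801051
[ 0.6408 -0.191   0.064 ] [ 0.4953 -0.2365  0.064 ] 0.15249170201191037 0.3031628725046123
[ 0.64082997 -0.19102816  0.074     ] [ 0.52533428 -0.22753094  0.074     ] 0.12112682066522751
```

```bash
python3 - <<'E'
from h import *
for f in ("w1","w2"):
    z=np.load(f+".npz"); m=optics.camera_model("wrist");o,r=z['o'],z['r'];d=z['d']
    v,u=np.mgrid[:420,:560]
    X=np.stack([(u-m['cx'])/m['fx']*d,-(v-m['cy'])/m['fy']*d,-d],-1)@r.T+o
    e=np.array([np.cos(.303),np.sin(.303)]);n=np.array([-e[1],e[0]])
    A=np.array([.6408,-.191]);B=np.array([.5253,-.2275]) if f=="w1" else np.array([.4962,-.236])
    for C,w in((A,20),(B,17)):
        q=X[...,:2]-C;s=q@e;t=q@n
        k=(d>0)&(abs(s)<w)&(abs(t)<w)&(abs(s)<.03)&(abs(t)<.03)&(X[...,2]>.054)&(X[...,2]<.085)
        st=np.c_[s[k],t[k]]*1000
        lo,hi=np.percentile(st,[2,98],axis=0);h=k&(X[...,2]>.070)
        print(f,k.sum(),"zmed",np.median(X[...,2][k]).round(4),"mid",((lo+hi)/2).round(2),"ext",(hi-lo).round(1),"mean",st.mean(0).round(2),"pin",h.sum(),(s[h].mean()*1e3).round(2),(t[h].mean()*1e3).round(2))
E
```

```text
w1 758 zmed 0.0642 mid [-0.15 -0.19] ext [26.8 26.2] mean [-0.16 -0.24] pin 81 -0.26 -0.31
w1 502 zmed 0.0641 mid [-1.52 -0.04] ext [22.9 22.8] mean [-0.32 -0.06] pin 59 -1.36 0.17
w2 891 zmed 0.064 mid [-0.61 -0.19] ext [27.3 25.8] mean [-1.   -0.19] pin 90 -0.79 -0.08
w2 514 zmed 0.0641 mid [-0.67 -0.52] ext [22.7 23.7] mean [ 0.31 -0.5 ] pin 66 -1.11 -0.68
```

Request:
play_rows(rows=[[0, 0, 4, 0, 0, 0, 1], [0, 0, 8, 0, 0, 0, 1], [0, 0, 12, 0, 0, 0, 1], [0, 0, 16, 0, 0, 0, 0.6], [0, 0, 19, 0, 0, 0, 0.5], [0, 0, 19.9, 0, 0, 0, 0.4], [0, 0, 19.9, 0, 0, 0, 0.2], [0, 0, 19.9, 0, 0, 0, 0.2], [0, 0, 19.9, 0, 0, 0, 0.2], [0, 0, 19.9, 0, 0, 0, 0.2], [0, 0, 19.9, 0, 0, 0, 0.2], [0, 0, 19.9, 0, 0, 0, 0.2], [0, 0, 19.9, 0, 0, 0, 0.2]])

```text
time: 7.25
tool_pos: [0.4982, -0.2351, 0.0513]
tool_rot: [-3.142, -0.0, 0.306]
contact_force: [-0.4, 2.5, 5.3]
opening: 0.0236
grip_force: 15.0
```

Request:
play_rows(rows=[[0.08, 0, 0, 0, 0, 0, 0.2], [0.17, 0, 0, 0, 0, 0, 0.2], [0.17, 0, 0, 0, 0, 0, 0.2], [0.17, 0, 0, 0, 0, 0, 0.2]])

```text
time: 7.65
tool_pos: [0.4995, -0.2347, 0.0513]
tool_rot: [-3.141, 0.0, 0.306]
contact_force: [-2.1, 1.9, 7.0]
opening: 0.0238
grip_force: 15.0
```

Request:
play_rows(rows=[[0.03, 0, 0, 0, 0, 0, 0.2], [0.03, 0, 0, 0, 0, 0, 0.2], [0.03, 0, 0, 0, 0, 0, 1], [0.03, 0, 0, 0, 0, 0, 1], [0.03, 0, 0, 0, 0, 0, 1], [0.03, 0, 0, 0, 0, 0, 1], [2, 0, -4, 0, 0, 0, 1], [2, 0, -8, 0, 0, 0, 1], [2, 0, -12, 0, 0, 0, 1], [2, 0, -16, 0, 0, 0, 1], [2, 0, -20, 0, 0, 0, 1], [2, 0, -20, 0, 0, 0, 1], [2, 0, -20, 0, 0, 0, 1]])

```text
time: 8.95
tool_pos: [0.519, -0.229, 0.2514]
tool_rot: [3.14, -0.001, 0.306]
contact_force: [0.5, 0.1, -1.2]
opening: 0.0911
grip_force: 0.0
```

```bash
cat > pins.py <<'E'
from h import *
s=robot.observe();print(s['time'],s['tool_pos'],s['tool_rot'],abs(s['qvel']).max())
p,d,c=cam("wrist");m,o,r=c;np.savez("w3.npz",p=p,d=d,o=o,r=r)
v,u=np.mgrid[:420,:560]
X=np.stack([(u-m['cx'])/m['fx']*d,-(v-m['cy'])/m['fy']*d,-d],-1)@r.T+o
e=np.array([np.cos(.303),np.sin(.303)]);n=np.array([-e[1],e[0]])
R_=[]
for C in(np.array([.6403,-.191]),np.array([.497,-.236])):
    q=X[...,:2]-C;st=np.stack([q@e,q@n],-1)
    k=(d>0)&(abs(st)<.022).all(-1)&(X[...,2]>.058)&(X[...,2]<.085)
    lo,hi=np.percentile(st[k],[2,98],axis=0);h=k&(X[...,2]>.070)
    a=(lo+hi)/2;b=st[h].mean(0)
    R_.append([C+a[0]*e+a[1]*n,C+b[0]*e+b[1]*n])
R_=np.array(R_);print(R_.round(4));D=R_[0]-R_[1];print(np.linalg.norm(D,axis=1),np.arctan2(D[:,1],D[:,0]))
E
python3 pins.py
```

```text
8.95 [ 0.51900092 -0.22895217  0.25137738] [ 3.14004382e+00 -1.17873756e-03  3.05810056e-01] 0.045238457698530105
[[[ 0.6407 -0.1915]
  [ 0.6405 -0.1914]]

 [[ 0.497  -0.2359]
  [ 0.497  -0.2364]]]
[0.15033005 0.15048656] [0.29976926 0.30386857]
```

Request:
play_rows(rows=[[11.6, -38.2, 0, 0, 0, 0.183, 1], [11.6, -38.2, 0, 0, 0, 0.183, 1], [11.6, -38.2, 0, 0, 0, 0.183, 1], [11.6, -38.2, 0, 0, 0, 0.183, 1], [11.6, -38.2, 0, 0, 0, 0.183, 1], [11.6, -38.2, 0, 0, 0, 0.183, 1], [11.6, -38.2, 0, 0, 0, 0.183, 1], [11.6, -38.2, 0, 0, 0, 0.183, 1], [11.6, -38.2, 0, 0, 0, 0.183, 1], [11.6, -38.2, 0, 0, 0, 0.183, 1], [11.6, -38.2, 0, 0, 0, 0.183, 1], [11.6, -38.2, 0, 0, 0, 0.183, 1], [11.6, -38.2, 0, 0, 0, 0.183, 1], [11.6, -38.2, 0, 0, 0, 0.183, 1]])

```text
time: 10.4
tool_pos: [0.5146, 0.1694, 0.2507]
tool_rot: [3.141, -0.0, 0.121]
contact_force: [-0.2, -0.8, 0.6]
opening: 0.0918
grip_force: 0.0
```

```bash
python3 - <<'E'
from h import *
s=robot.observe();print(s['time'],s['tool_pos'],s['tool_rot'],abs(s['qvel']).max())
p,d,c=cam("wrist"); save("w4.png",p); np.savez("w4.npz",p=p,d=d,o=c[1],r=c[2])
E
```

```text
10.4 [0.5146352  0.1693655  0.25072786] [ 3.14143567e+00 -4.09186574e-05  1.21077646e-01] 0.009391195078633362
```

View pics/w4.png

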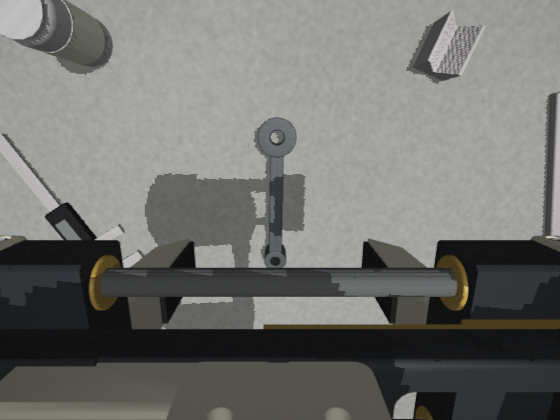

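The lever's hub hole is at about (277,136) and its eye hole at about (275,261). The web runs almost along tool x, with nothing close beside it.

```bash
python3 - <<'E'
from h import *
z=np.load("w4.npz"); d=z['d'];o,r=z['o'],z['r'];m=optics.camera_model("wrist");c=(m,o,r)
g=cv2.cvtColor(z['p'],cv2.COLOR_RGB2GRAY)
H=onz(c,277,136.5,.04);E=onz(c,275,260.5,.036);print(H.round(4),E.round(4),np.linalg.norm((H-E)[:2]))
v,u=np.mgrid[:420,:560]
X=np.stack([(u-m['cx'])/m['fx']*d,-(v-m['cy'])/m['fy']*d,-d],-1)@r.T+o
k=(d>0)&(X[...,2]>.025)&(X[...,2]<.05)&(u>240)&(u<310)&(v>105)&(v<265)
for nm,C,R0 in(("hub",H,.027),):
    kk=k&(X[...,2]>.0372)&(np.linalg.norm(X[...,:2]-C[:2],axis=-1)<R0)
    (x,y),rad=cv2.minEnclosingCircle((X[kk][:,:2]*1e4).astype(np.float32));print(nm,x/1e4,y/1e4,rad/1e4,X[kk].mean(0),np.percentile(X[kk],[2,98],axis=0).mean(0))
a=(H-E)[:2];a/=np.linalg.norm(a);q=X[...,:2]-E[:2];s=q@a
w=k&(s>.02)&(s<.12)&(X[...,2]>.031);print("web z",np.median(X[...,2][w]))
t=q@np.array([-a[1],a[0]])
for lo in np.arange(.02,.12,.02):
    j=w&(s>lo)&(s<lo+.02)&(abs(t)<.015);print(lo.round(2),t[j].mean().round(4),np.ptp(t[j]).round(4))
print(np.arctan2(a[1],a[0]))
E
```

```text
[0.5747 0.1776 0.04  ] [0.4255 0.162  0.036 ] 0.1500414634472375
hub 0.573769921875 0.177587939453125 0.02176971435546875 [0.57405879 0.17763873 0.03997986] [0.57384976 0.17763273 0.03993311]
web z 0.03502300216581303
0.02 0.0004 0.0159
0.04 -0.0001 0.016
0.06 -0.0001 0.0146
0.08 0.0001 0.0152
0.1 -0.0001 0.0154
0.10431196044770598
```

Request:
play_rows(rows=[[1, -0.2, 3, 0, 0, 0.017, 1], [1, -0.2, 7, 0, 0, 0.017, 1], [1, -0.2, 11, 0, 0, 0.017, 1], [1, -0.2, 15, 0, 0, 0.017, 1], [1, -0.2, 19, 0, 0, 0.017, 1], [1, -0.2, 21.5, 0, 0, 0.017, 0.8], [1, -0.2, 22.9, 0, 0, 0.017, 0.6], [1, -0.2, 22.9, 0, 0, 0.017, 0.4], [1, -0.2, 22.9, 0, 0, 0.017, 0.3], [1, -0.2, 22.9, 0, 0, 0.017, 0.1], [1, -0.2, 22.9, 0, 0, 0.017, 0.1], [1, -0.2, 22.9, 0, 0, 0.017, 0.1], [1, -0.2, 22.9, 0, 0, 0.017, 0.1], [1, -0.2, 22.9, 0, 0, 0.017, 0.1], [1, -0.2, 22.9, 0, 0, 0.017, 0.1], [1, -0.2, 22.9, 0, 0, 0.017, 0.1], [1, -0.2, 22.9, 0, 0, 0.017, 0.1], [1, -0.2, 22.9, 0, 0, 0.017, 0.1]], squeeze=45)

```text
time: 12.25
tool_pos: [0.5242, 0.1735, 0.0218]
tool_rot: [3.141, -0.0, 0.106]
contact_force: [-0.7, -1.5, 1.8]
opening: 0.0158
grip_force: 45.0
```

Request:
play_rows(rows=[[0, 0, -1, 0, 0, 0, 0.1], [0, 0, -3, 0, 0, 0, 0.1], [0, 0, -6, 0, 0, 0, 0.1], [0, 0, -9, 0, 0, 0, 0.1], [0, 0, -12, 0, 0, 0, 0.1], [0, 0, -15, 0, 0, 0, 0.1], [0, 0, -17, 0, 0, 0, 0.1], [0, 0, -18, 0, 0, 0, 0.1], [0, 0, -18, 0, 0, 0, 0.1], [0, 0, -18, 0, 0, 0, 0.1]])

```text
time: 13.25
tool_pos: [0.5232, 0.1735, 0.2003]
tool_rot: [3.141, 0.003, 0.106]
contact_force: [0.4, 0.8, -7.4]
opening: 0.0157
grip_force: 45.0
```

```bash
cat > lev.py <<'E'
from h import *
import sys
s=robot.observe();print(s['time'],s['tool_pos'],s['tool_rot'],abs(s['qvel']).max(),s['opening'])
p,d,c=cam("wrist"); m=c[0]; save(sys.argv[1],p)
T=np.array(m['tool_from_camera']); v,u=np.mgrid[:420,:560]
X=np.stack([(u-m['cx'])/m['fx']*d,-(v-m['cy'])/m['fy']*d,-d],-1)@T[:3,:3].T+T[:3,3]
k=(d>0)&(abs(X[...,1])<.03)&(X[...,0]>.02)&(X[...,0]<.085)&(abs(X[...,2])<.04)
q=X[k]; print("n",k.sum())
h=q[q[:,2]<np.percentile(q[:,2],20)+.0025] # hub top face
print("hub tool mid",(np.percentile(h,[1,99],axis=0).mean(0)).round(4),"ext",np.ptp(h,axis=0).round(4))
A=np.c_[h[:,:2],np.ones(len(h))];print("plane",np.linalg.lstsq(A,h[:,2],rcond=None)[0].round(4))
E
python3 lev.py w5.png
```

```text
13.25 [0.52322461 0.17345617 0.20029679] [3.14132437e+00 2.76677320e-03 1.05865684e-01] 0.013556413219719936 0.01570665961601912
n 8988
hub tool mid [ 0.0503  0.0008 -0.0181] ext [0.0433 0.0434 0.0044]
plane [ 0.0024  0.0023 -0.0183]
```

View pics/w5.png

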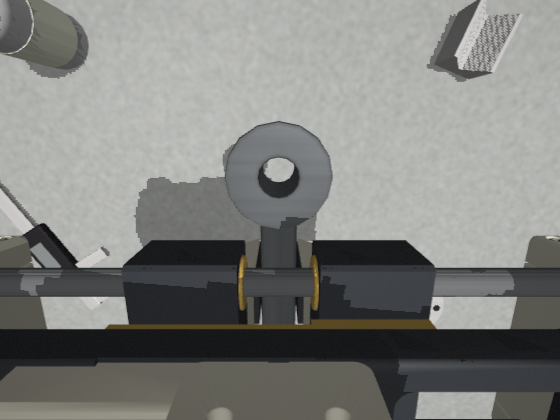

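The lever is held squarely: hub at tool (50.3, 0.8) mm, and level.

Request:
play_rows(rows=[[0.1, 1, 0, 0, 0, -0.01, 0.1], [0.2, 3, 0, 0, 0, -0.03, 0.1], [0.5, 6, 0, 0, 0, -0.05, 0.1], [0.7, 9.5, 0, 0, 0, -0.07, 0.1], [1, 13, 0, 0, 0, -0.09, 0.1], [1.2, 16.5, 0, 0, 0, -0.11, 0.1], [1.5, 20, 0, 0, 0, -0.13, 0.1], [1.8, 23.5, 0, 0, 0, -0.15, 0.1], [2, 27, 0, 0, 0, -0.17, 0.1], [2.3, 30.5, 0, 0, 0, -0.18, 0.1], [2.5, 34, 0, 0, 0, -0.19, 0.1], [2.8, 36.5, 0, 0, 0, -0.196, 0.1], [2.9, 38, 0, 0, 0, -0.196, 0.1], [2.9, 38.5, 0, 0, 0, -0.196, 0.1], [2.9, 38.5, 1, 0, 0, -0.196, 0.1], [2.9, 38.5, 2.5, 0, 0, -0.196, 0.1], [2.9, 38.5, 4, 0, 0, -0.196, 0.1], [2.9, 38.5, 5, 0, 0, -0.196, 0.1], [2.9, 38.5, 5.4, 0, 0, -0.196, 0.1], [2.9, 38.5, 5.4, 0, 0, -0.196, 0.1]])

```text
time: 15.3
tool_pos: [0.5934, -0.2054, 0.1471]
tool_rot: [-3.141, 0.001, 0.303]
contact_force: [0.7, 0.1, -7.2]
opening: 0.0158
grip_force: 45.0
```

```bash
python3 lev.py w6.png; python3 - <<'E'
from h import *
s=robot.observe();x,y,_=s['tool_pos'];a=s['tool_rot'][2]
D=np.array([.5926-x,-.2058-y]);ex=np.array([np.cos(a),np.sin(a)]);print("need tx,ty (target balance - TCP, mm)",D@ex*1e3,D@[ex[1],-ex[0]]*1e3)
E
```

```text
15.3 [ 0.59341535 -0.20536796  0.14710429] [-3.14069173e+00  8.96451994e-04  3.02657402e-01] 0.024977184025320898 0.015830235977285213
n 8960
hub tool mid [ 0.0502  0.0009 -0.018 ] ext [0.0432 0.0433 0.0044]
plane [ 0.0015  0.0017 -0.0182]
need tx,ty (target balance - TCP, mm) -1.142170738201464 -0.30847657320752253
```

View pics/w6.png

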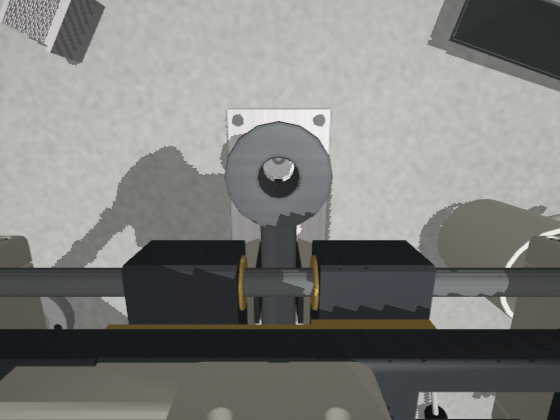

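The post pin shows through the hub hole at about (279,160). A correction of about 1.3 mm remains.

Request:
play_rows(rows=[[-0.07, -0.02, 0.05, 0, 0, 0, 0.1], [-0.13, -0.03, 0.1, 0, 0, 0, 0.1], [-0.13, -0.03, 0.1, 0, 0, 0, 0.1], [-0.13, -0.03, 0.1, 0, 0, 0, 0.1], [-0.13, -0.03, 0.1, 0, 0, 0, 0.1], [-0.13, -0.03, 0.1, 0, 0, 0, 0.1], [-0.13, -0.03, 0.1, 0, 0, 0, 0.1]])

```text
time: 16.05
tool_pos: [0.5923, -0.2063, 0.1467]
tool_rot: [3.141, -0.0, 0.302]
contact_force: [0.1, -1.1, -7.2]
opening: 0.0158
grip_force: 45.0
```

```bash
python3 lev.py w7.png; python3 - <<'E'
from h import *
p,d,c=cam("wrist"); print("pred pin px",pix(c,[.6405,-.1909,.074]))
q=p[125:225,220:340]; save("w7c.png",cv2.resize(q,None,fx=5,fy=5,interpolation=cv2.INTER_CUBIC))
E
```

```text
16.05 [ 0.59229375 -0.20634276  0.14672522] [ 3.14148968e+00 -2.07544490e-06  3.01753895e-01] 0.0015228835507406552 0.015812768118801827
n 8973
hub tool mid [ 0.0502  0.0009 -0.0181] ext [0.0432 0.0432 0.0043]
plane [ 0.0014  0.0024 -0.0182]
pred pin px (np.float64(276.68888462167143), np.float64(156.30230473297564))
```

View pics/w7c.png

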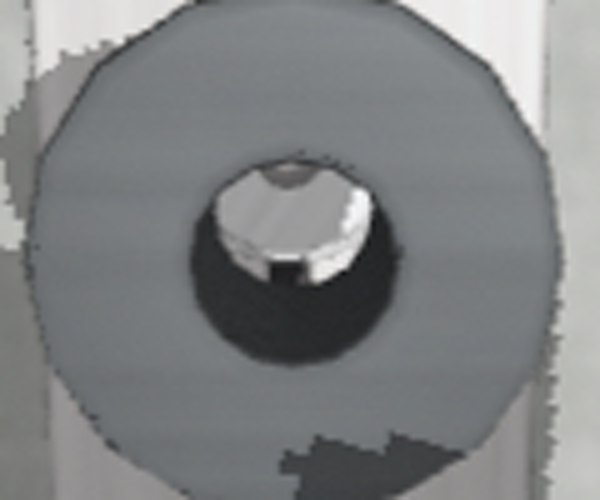

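The pin's column shows through the hole, with the pin about 0.5–1 mm to one side. I'll nudge it over and hand in.

Request:
play_rows(rows=[[0.02, -0.06, 0, 0, 0, 0, 0.1], [0.02, -0.06, 0, 0, 0, 0, 0.1], [0.02, -0.06, 0, 0, 0, 0, 0.1], [0.02, -0.06, 0, 0, 0, 0, 0.1], [0.02, -0.06, 0, 0, 0, 0, 0.1], [0.02, -0.06, 0, 0, 0, 0, 0.1]])

```text
time: 16.75
tool_pos: [0.5923, -0.2057, 0.1467]
tool_rot: [3.142, 0.0, 0.302]
contact_force: [-0.2, 0.6, -7.7]
opening: 0.0156
grip_force: 45.0
```

```bash
python3 - <<'E'
from h import *
s=robot.observe();print(s['time'],s['tool_pos'],s['tool_rot'],abs(s['qvel']).max(),s['opening'],s['grip_force'])
print(robot.hand_in())
E
```

```text
16.75 [ 0.59229406 -0.20570033  0.14670846] [3.14150137e+00 3.74521487e-05 3.01745181e-01] 0.0022490854001242276 0.01563340947280138 44.9975323677063
the job is handed in; nothing more can be done
None
```

The job is handed in at 16.75 s: the rest is set and released, its pin measured at about 150.4 mm from the post's pin, and the lever is held still and level at its balance point about 5 cm above the pins, with its holes over both (hub checked by camera, eye by calculation).

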